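Fit the spacer ring on the turntable spindle

ROBOT

A 6-joint arm with a two-finger parallel gripper is mounted at the origin on the work surface; the furniture and walls round the work are solid. World frame = base frame: x ahead of the robot, y to its left, z up, the work surface at z = 0. Lengths are in m, angles in rad, forces in N, time in s.
With the tool pointing down it reaches from about 0.35 to 0.975 m from the base axis. Payload 4.9 kg.
Tool frame: the origin (TCP) lies at the very end of the fingers, on their centre line; the grasp point (between the pads) lies 19 mm behind it; z points along the fingers, y is the line along which they close (so a half turn about z gives the same grasp; the last joint's range is limited). The gripper opens to 85 mm and grips with 20 to 120 N. Pads are 22 mm wide; open, the fingers measure 114 mm over their backs; the gripper's body (76 mm by 85 mm) begins 54 mm behind the grasp point. The pads swing forward as they close: fully open they stand 13 mm farther back than shut.
Start: joints at [-1.267, 0.053, 1.613, -0, 1.476, -0.119], TCP at [0.256, -0.57, 0.21] pointing down, gripper open.
Joint ranges: [-3.01, 3.01], [-1.01, 2.22], [0.06, 2.58], [-1.02, 4.17], [0.09, 2.62], [-3.14, 3.14]. Speed limits (rad/s): [2.57, 2.57, 3.14, 3.14, 3.14, 3.14].

INTERFACE

Orientations are given as a unit quaternion [w, x, y, z].
In Python, from plant import manip gives the robot as it stands.
- The arm moves only by the tool send_rows, never from a script. Its argument "increments" is a list of rows, each an object of numbers: "claw": the closure, from -1 (fully open) to 1 (shut); "dx", "dy", "dz": the shift along the tool's x, y, z in units of 0.5 m (1.0 is 0.5 m); "yaw": the turn about the tool's z in units of 1.5 rad (1.0 is 1.5 rad). A call has 1 to 20 rows; each row is the pose to reach, as a shift and turn from the pose commanded when the call began, along the tool's axes at that moment; what a row does not reach only later rows make up. A row lasts 1/8 s, in which the tool goes at most 62.5 mm and 10.7 degrees, less where a joint would pass 70% of its speed; a pose out of reach is approached as far as the arm can. A call with a number of a shift or a turn outside -1 to 1 is refused whole. A call with a gripper value outside its range is refused whole. The fingers move at their own pace and stop on an object; the grip force is fixed at half the most. Time passes only in rows, so rows that repeat a pose let the fingers close. It gives the time, the measured TCP pose, the force, the opening and the grip force at its end, in the units of the state.
- manip.state(): the state, without advancing time (a new reading comes with each control period).
- manip.grab_frame(name): name is "side" or "top" or "wrist"; returns the picture (384x512x3 uint8, red, green, blue); there is no depth.
- manip.camera_params(name): a dict with "camera_matrix" (3x3 intrinsics, pixels), "extrinsics" (4x4, takes a point from world to camera coordinates); the wrist camera has in their place "tool_from_camera" (4x4, takes a point from camera to tool coordinates, whose origin is the TCP and whose axes are the flange's). Camera axes: x right, y down, z forward; pixel columns grow to the right and rows downward; lengths in m; the calibration is good to about 2 mm. A picture is of the moment at which its call begins: read the wrist's pose just before it. camera_params takes no time and is no camera call.
- manip.job_done(): hands the job in; it is judged then, once.
The state is a dict: "time": time; "joint_pos": joint angles; "joint_vel": joint speeds; "joint_efforts": joint torques, N m; "tool_pos": TCP position; "tool_rot": TCP orientation; "contact_force": force on the tool from outside, world axes, zero at the start; "ft_torque": the same for the moment, N m; "gripper_width": opening from 0.0 (shut) to 1.0 (fully open); "grasp_force": force on a finger pad.
Only numpy, scipy, OpenCV 4.12 (cv2) and the standard library are available. Lean on these libraries where they do the work, as an engineer would, in place of code of your own. Each camera call takes 0.05 s, during which the arm holds its last target. There are 200 camera calls.

TASK

Take the blue-faced spacer ring out of the rack, lay it flat on the worktop with its blue face up and let go. Then take it again by its rim, slide it over the spindle of the white drive unit and guide it down by hand, without letting it drop, until it sits flat on the collar with the blue face up; let go of it. Leave the orange-faced ring standing in the rack, and do not shift or tip the small amber bottle, the beaker or the timer.

Things in the scene. Friction and masses are not known exactly. Their poses are not given: they have to be found in the camera images.
- blue_ring: aluminium spacer ring with a blue liner on one face: outer diameter 56 mm, bore 27 mm, 18 mm thick, 0.12 kg. Origin at its centre; its z axis is the bore axis and points out of the blue face. At the start it stands on edge (z axis level) in one of the two slots of the rack, its top 64 mm above the worktop.
- orange_ring: spacer ring of the same outer size with an orange liner and an 18 mm bore (too small for the spindle), standing on edge in the other slot of the rack. Origin at its centre; z axis out of the orange face. Must stay there.
- rack: grey plastic rack fixed to the worktop, 70 x 140 x 25 mm (x, y, z). Origin at the centre of its underside. Two slots across it at y = -40 and +40 mm of its frame; a ring stands in a slot with its axis along the rack's y axis, on the slot floor 8 mm up, between two walls whose tops are 25 mm up. Above that the ring is free.
- drive_unit: white drive unit of a sample turntable, fixed to the worktop: housing 120 x 130 mm, top 54 mm high, knob and dark display on its -x face. Upright in its middle stands a collar (40 mm diameter, top at 66 mm) and above it the bright steel spindle. Origin at the centre of its underside, z up.
- seat (a point): middle of the collar's top face, 66 mm above the worktop, on the spindle's axis: the underside of the ring finally rests at this height (ring centre 9 mm above it).
- spindle_top (a point): middle of the spindle's top end, 120 mm above the worktop, 54 mm above the seat. The spindle is 24 mm in diameter (so 1.5 mm clearance all round in the blue ring's bore), with a 5 mm long chamfer at its top.
- small_bottle: small amber bottle with a black cap, 46 mm diameter, 98 mm high, loose. Origin at the centre of its underside, z up. Leave alone.
- beaker: clear empty beaker, 55 mm diameter, 70 mm high, loose. Origin at the centre of its underside, z up. Leave alone.
- timer: small white timer with three coloured buttons, 62 x 62 x 19 mm, lying loose. Origin at the centre of its underside. Leave alone.

How it is judged:
By the outcome, as a careful person would: the job done as asked, in the order asked, and still so for the second after the job is handed in, with the robot touching nothing.
It also fails if it takes over 64 s, if anything falls off the work surface, if the arm or the gripper's body presses on something with over 40 N, if the wrist force passes 120 N, or if a joint passes its speed limit or range.

## Working session

There is one attempt and no reset: what is moved stays moved. The work goes in short steps, Python scripts to look and compute and a tool call to move; the robot and the scene stay as the last step left them, time stands still between calls to the robot, and variables do not carry over. Pictures are saved under pics/ and viewed, at most 10 in all, crops included, and the job is handed in when it is done.

Besides the shell and the picture viewer there is one more tool, called as name(argument=value, ...), one argument or row to a line, values as JSON. send_rows: Moves the arm, as the interface text tells. Shifts and turns lie within -1 to 1; 1 stands for 0.5 m of shift or 1.5 rad of turn. Its arguments: {"type":"object","properties":{"increments":{"type":"array","items":{"type":"object","properties":{"claw":{"type":"number"},"dx":{"type":"number"},"dy":{"type":"number"},"dz":{"type":"number"},"yaw":{"type":"number"}}}}},"required":["increments"]}

```bash
mkdir -p pics; cat > h.py <<'E'
import numpy as np, cv2
from plant import manip
def snap(n,f):
    im=manip.grab_frame(n); cv2.imwrite(f'pics/{f}.png',im[:,:,::-1]); return im
def ray(n,u,v,st=None):
    p=manip.camera_params(n);K=np.array(p["camera_matrix"])
    d=np.linalg.inv(K)@[u,v,1.]
    if n=='wrist':
        from scipy.spatial.transform import Rotation as R
        T=np.array(p["tool_from_camera"]);q=st['tool_rot'];Rw=R.from_quat([q[1],q[2],q[3],q[0]]).as_matrix()
        return Rw@T[:3,3]+np.array(st['tool_pos']), Rw@T[:3,:3]@d
    E=np.array(p["extrinsics"]);return -E[:3,:3].T@E[:3,3],E[:3,:3].T@d
def onz(n,u,v,z,st=None):
    o,d=ray(n,u,v,st);return o+d*(z-o[2])/d[2]
def proj(n,P):
    p=manip.camera_params(n);E=np.array(p["extrinsics"]);c=E[:3,:3]@np.array(P)+E[:3,3];q=np.array(p["camera_matrix"])@c;return q[:2]/q[2]
E
python3 - <<'E'
from h import *
a=snap('side','s0');b=snap('top','t0')
cv2.imwrite('pics/both0.png',cv2.resize(np.vstack([a,b])[:,:,::-1],None,fx=.78,fy=.78))
s=manip.state();print(s['tool_pos'],s['tool_rot'],s['time'],s['gripper_width'])
for n in('side','top'):
    o,d=ray(n,256,192);print(n,o.round(3),d.round(3),onz(n,256,192,0).round(3))
print(np.array(manip.camera_params('wrist')['tool_from_camera']).round(3))
E
```

```text
[ 0.2562698  -0.56938223  0.20887855] [-9.28280523e-04  9.77738105e-01  2.09826902e-01 -8.21791933e-05] 0.1 1.0022330772219241
side [ 0.38  -1.114  0.539] [ 0.098  0.92  -0.381] [0.52  0.189 0.   ]
top [ 3.760e-01 -1.000e-03  1.009e+00] [ 0.134  0.023 -0.991] [0.512 0.022 0.   ]
[[-0.001 -0.952 -0.306  0.078]
 [ 1.    -0.001  0.001  0.   ]
 [-0.001 -0.306  0.952 -0.164]
 [ 0.     0.     0.     1.   ]]
```

View pics/both0.png

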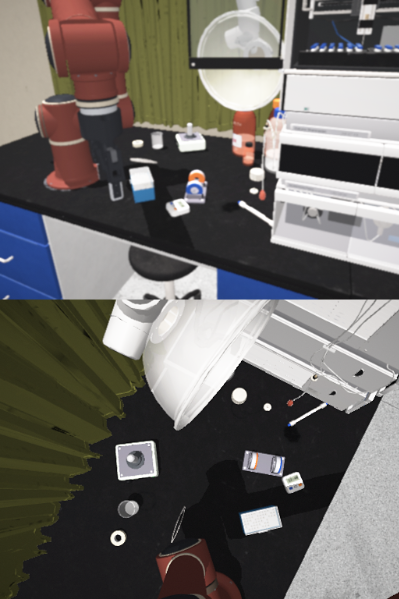

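```bash
python3 - <<'E'
import cv2,numpy as np
t=cv2.imread('pics/t0.png');s=cv2.imread('pics/s0.png')
A=cv2.resize(t[160:310,135:401],None,fx=3,fy=2,interpolation=2) if 0 else cv2.resize(t[170:310,135:401],(798,420),interpolation=cv2.INTER_CUBIC)
cv2.imwrite('pics/c1.png',A)
B=cv2.resize(s[150:290,150:300],(640,597),interpolation=cv2.INTER_CUBIC)
cv2.imwrite('pics/c2.png',B)
from h import *
for n,im in(('top',t),('side',s)):
    h=cv2.cvtColor(im,cv2.COLOR_BGR2HSV)
    for c,lo,hi in(('blue',(95,110,60),(125,255,255)),('orange',(3,140,100),(18,255,255))):
        m=cv2.inRange(h,lo,hi);k,_,st,ce=cv2.connectedComponentsWithStats(m)
        print(n,c,[(st[i].tolist(),ce[i].round(1).tolist()) for i in range(1,k) if st[i,4]>12])
E
```

```text
top blue [([368, 159, 5, 4, 14], [370.1, 160.4]), ([356, 202, 6, 21, 35], [359.4, 212.5]), ([306, 264, 46, 35, 94], [323.5, 273.3])]
top orange [([369, 129, 7, 8, 32], [371.6, 132.6]), ([325, 197, 6, 21, 34], [328.4, 206.8]), ([201, 327, 23, 34, 283], [209.5, 340.0]), ([263, 347, 7, 20, 73], [265.3, 358.0]), ([267, 376, 7, 8, 23], [270.3, 379.6])]
side blue [([426, 27, 40, 36, 198], [445.5, 51.2]), ([398, 55, 11, 7, 49], [402.8, 57.9]), ([410, 55, 9, 7, 47], [413.8, 57.9]), ([421, 55, 9, 7, 43], [424.9, 58.1]), ([433, 54, 8, 8, 46], [436.6, 58.0]), ([480, 57, 9, 6, 36], [483.9, 59.5]), ([494, 58, 9, 5, 31], [498.1, 60.0]), ([507, 58, 5, 4, 13], [509.4, 59.6]), ([351, 139, 14, 11, 64], [355.8, 143.2]), ([168, 237, 32, 24, 462], [184.0, 250.1]), ([238, 236, 22, 13, 144], [248.0, 241.4]), ([0, 258, 80, 126, 7569], [32.6, 328.5]), ([279, 344, 129, 40, 2686], [322.6, 370.0])]
side orange [([349, 126, 9, 14, 72], [352.4, 132.5]), ([345, 141, 5, 11, 23], [347.7, 146.5]), ([299, 143, 29, 31, 733], [313.9, 157.1]), ([241, 222, 22, 11, 147], [251.5, 226.9]), ([334, 245, 5, 11, 38], [336.0, 250.9])]
```

View pics/c1.png

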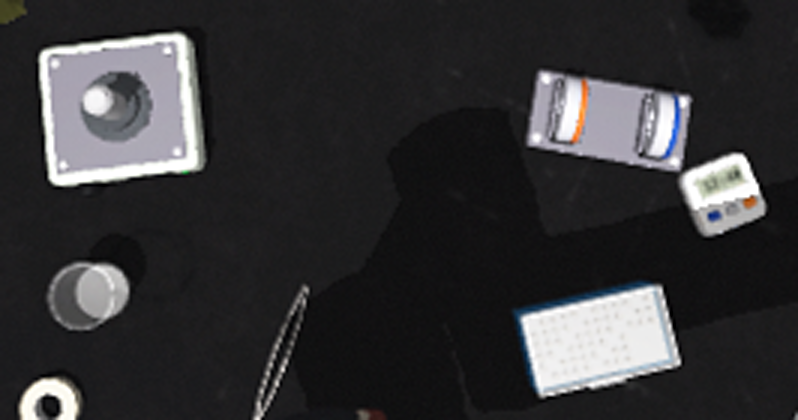

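View pics/c2.png

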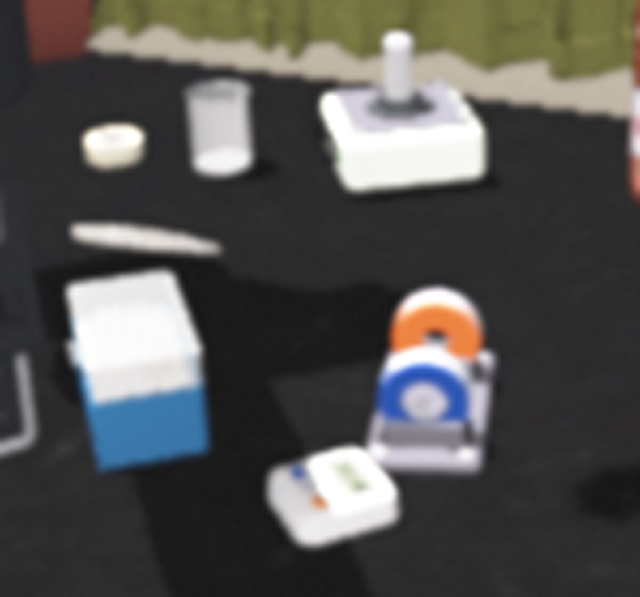

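```bash
python3 - <<'E'
from h import *
t=cv2.imread('pics/t0.png')
np.set_printoptions(suppress=True,precision=4)
# corners at rack top read from crop c1
f=lambda cx,cy:(135+cx/3,170+cy/3)
cor=np.array([onz('top',*f(*c),.025) for c in((540,70),(692,96),(680,172),(527,147))])
c=cor.mean(0);e=(cor[0]-cor[1]+cor[3]-cor[2]);print('rack',c,'len',np.linalg.norm(cor[0]-cor[1]),np.linalg.norm(cor[1]-cor[2]),'y-dir deg',np.degrees(np.arctan2(e[1],e[0])))
b=onz('top',359.4,212.5,.062);o=onz('top',328.4,206.8,.062);print('blue top edge',b,'orange',o,np.linalg.norm((b-o)[:2]),np.degrees(np.arctan2(*(o-b)[1::-1])))
# spindle top bright disc
h=cv2.cvtColor(t,cv2.COLOR_BGR2GRAY)[190:216,155:190]
m=(h>215).astype('uint8');k,_,st,ce=cv2.connectedComponentsWithStats(m)
for i in range(1,k):
  if st[i,4]>10:
    p=ce[i]+[155,190];print('spindle',st[i],p,onz('top',*p,.12))
h=[onz('top',*f(*c),.054) for c in((42,50),(190,34),(203,165),(55,183))];print('housing',np.mean(h,0),[np.linalg.norm(h[i]-h[i-1]) for i in range(4)])
# spindle side: top at c2 (398,38)
u,v=150+398/4.267,150+38/4.264;print('spindle side',onz('side',u,v,.12))
print('collar side',onz('side',150+400/4.267,150+103/4.264,.066))
print('beaker',onz('top',*f(75,297),0),'timer',onz('top',*f(722,195),.019),'box',onz('top',*f(600,340),.05))
# dish triangulate centre
o1,d1=ray('top',270,60);o2,d2=ray('side',305,95)
A=np.stack([d1,-d2],1);s=np.linalg.lstsq(A,o2-o1,rcond=None)[0];print('dish',o1+d1*s[0],o2+d2*s[1])
E
```

```text
rack [ 0.4547 -0.1945  0.025 ] len 0.13561643819820246 0.06807249762108601 y-dir deg 79.17261736678864
blue top edge [ 0.4451 -0.2407  0.062 ] orange [ 0.4614 -0.1628  0.062 ] 0.07964388583359096 78.22924013560048
spindle [ 8 10  8  8 50] [166.5 203.5] [0.4726 0.2347 0.12  ]
housing [0.4732 0.2281 0.054 ] [np.float64(0.115531625472454), np.float64(0.1285464844761514), np.float64(0.11390747446408143), np.float64(0.12675643484802768)]
spindle side [0.4791 0.2198 0.12  ]
collar side [0.478  0.2068 0.066 ]
beaker [0.3106 0.2819 0.    ] timer [ 0.388  -0.2911  0.019 ] box [ 0.2693 -0.173   0.05  ]
dish [ 0.6893 -0.0157  0.3958] [ 0.646  -0.0087  0.3735]
```

```bash
cat >> h.py <<'E'
def inc(cur,tgt):
    """cur,tgt = (x,y,z,psi_deg); psi = world heading of tool x, tool pointing down"""
    a=np.radians(cur[3]);D=np.array(tgt[:3])-np.array(cur[:3])
    ex=np.array([np.cos(a),np.sin(a),0]);ey=np.array([np.sin(a),-np.cos(a),0])
    return dict(dx=round(D@ex/.5,4),dy=round(D@ey/.5,4),dz=round(-D[2]/.5,4),yaw=round(-np.radians(tgt[3]-cur[3])/1.5,4))
def pose(s=None):
    s=s or manip.state();q=s['tool_rot'];return [*np.round(s['tool_pos'],4),round(float(np.degrees(2*np.arctan2(q[2],q[1]))),2)]
E
python3 - <<'E'
from h import *
print(pose(),inc(pose(),(.447,-.233,.17,-11)))
for u,v in((253,60),(363,60),(310,140),(310,13)):
    o,d=ray('side',u,v);print('dish side y=0',(o+d*(-o[1]/d[1])).round(3))
for u,v in((232,160),(180,60),(340,0),(290,90)): print('dish top z.35',onz('top',u,v,.35).round(3))
E
```

```text
[np.float64(0.2563), np.float64(-0.5694), np.float64(0.2089), 24.22] {'dx': np.float64(0.6238), 'dy': np.float64(-0.4571), 'dz': np.float64(0.0778), 'yaw': np.float64(0.4098)}
dish side y=0 [0.499 0.    0.473]
dish side y=0 [0.814 0.    0.464]
dish side y=0 [0.667 0.    0.238]
dish side y=0 [0.656 0.    0.589]
dish top z.35 [0.524 0.056 0.35 ]
dish top z.35 [0.717 0.151 0.35 ]
dish top z.35 [ 0.83  -0.153  0.35 ]
dish top z.35 [ 0.653 -0.052  0.35 ]
```

send_rows(
  increments=[
    {"dx": 0.31,"dy": -0.23,"dz": 0.0,"yaw": 0.2,"claw": -1},
    {"dx": 0.624,"dy": -0.457,"dz": 0.04,"yaw": 0.41,"claw": -1},
    {"dx": 0.624,"dy": -0.457,"dz": 0.078,"yaw": 0.41,"claw": -1},
    {"dx": 0.624,"dy": -0.457,"dz": 0.078,"yaw": 0.41,"claw": -1},
    {"dx": 0.624,"dy": -0.457,"dz": 0.078,"yaw": 0.41,"claw": -1},
    {"dx": 0.624,"dy": -0.457,"dz": 0.078,"yaw": 0.41,"claw": -1},
    {"dx": 0.624,"dy": -0.457,"dz": 0.078,"yaw": 0.41,"claw": -1},
    {"dx": 0.624,"dy": -0.457,"dz": 0.078,"yaw": 0.41,"claw": -1},
    {"dx": 0.624,"dy": -0.457,"dz": 0.078,"yaw": 0.41,"claw": -1},
    {"dx": 0.624,"dy": -0.457,"dz": 0.078,"yaw": 0.41,"claw": -1},
    {"dx": 0.624,"dy": -0.457,"dz": 0.078,"yaw": 0.41,"claw": -1},
    {"dx": 0.624,"dy": -0.457,"dz": 0.078,"yaw": 0.41,"claw": -1},
  ],
)

```text
time: 1.6
tool_pos: [0.447, -0.2341, 0.1711]
tool_rot: [0.0, 0.995, -0.096, 0.0]
contact_force: [0.2, 0.2, 0.4]
gripper_width: 1.0
grasp_force: 0.0
```

```bash
python3 - <<'E'
from h import *
s=manip.state();print(s['time'],pose(s));w=snap('wrist','w1');s2=snap('side','s1')
cv2.imwrite('pics/v1.png',np.vstack([w[:,:,::-1],np.zeros((1,512,3),'uint8')]))
h=cv2.cvtColor(w,cv2.COLOR_RGB2HSV)
for c,lo,hi in(('blue',(95,110,60),(125,255,255)),('orange',(3,140,100),(18,255,255))):
    k,_,st,ce=cv2.connectedComponentsWithStats(cv2.inRange(h,lo,hi))
    for i in range(1,k):
        if st[i,4]>30: print(c,st[i],ce[i].round(1),onz('wrist',*ce[i],.062,s).round(4))
E
```

```text
1.6 [np.float64(0.447), np.float64(-0.2341), np.float64(0.1711), -11.07]
blue [277  14  12  13 105] [282.6  19.8] [ 0.5807 -0.2851  0.062 ]
blue [261 143   5  53 220] [262.6 167.8] [ 0.4573 -0.2447  0.062 ]
blue [ 177  261  108   61 2196] [230.5 286.6] [ 0.3283 -0.1833  0.062 ]
orange [180 142  15  54 649] [187.  169.1] [ 0.4704 -0.1711  0.062 ]
```

View pics/v1.png

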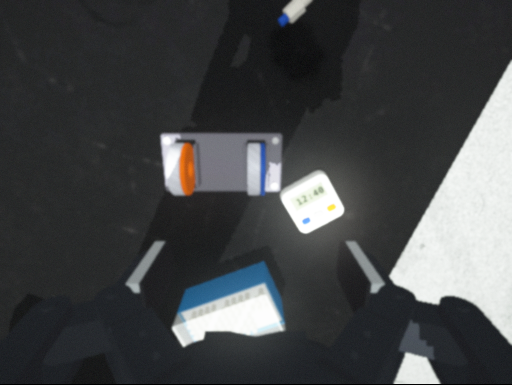

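```bash
python3 - <<'E'
from h import *
s=manip.state();print(manip.camera_params('wrist')['camera_matrix'])
d=np.array([np.cos(np.radians(79)),np.sin(np.radians(79)),0])
for v,z in((143,.036),(196,.036),(143,.045),(196,.045)): print((onz('wrist',264,v,z,s)+.009*d).round(4))
a=[onz('wrist',u,v,.025,s) for u,v in((163,133),(282,133),(282,192),(161,194))];print(np.mean(a,0),np.linalg.norm(a[0]-a[1]),np.linalg.norm(a[2]-a[1]),np.degrees(np.arctan2(*(a[0]-a[1])[1::-1])))
print('timer',[onz('wrist',u,v,.019,s).round(3) for u,v in((282,188),(329,170),(345,212),(303,232))])
o,dd=ray('top',359.4,212.5);print(inc((.447,-.233,.17,-11),(.4515,-.2365,.032,-11)))
E
```

```text
[[284.04402192   0.         254.80490988]
 [  0.         284.04402192 189.00798014]
 [  0.           0.           1.        ]]
[ 0.4789 -0.2414  0.036 ]
[ 0.4208 -0.2306  0.036 ]
[ 0.4802 -0.2414  0.045 ]
[ 0.4239 -0.2309  0.045 ]
[ 0.46149206 -0.20001249  0.025     ] 0.12840249640079643 0.0671423760156853 78.90042373523042
timer [array([ 0.419, -0.261,  0.019]), array([ 0.43 , -0.318,  0.019]), array([ 0.374, -0.331,  0.019]), array([ 0.358, -0.277,  0.019])]
{'dx': np.float64(0.0102), 'dy': np.float64(0.0052), 'dz': np.float64(0.276), 'yaw': np.float64(-0.0)}
```

send_rows(
  increments=[
    {"dx": 0.004,"dy": 0.002,"dz": 0.07,"claw": -0.2},
    {"dx": 0.004,"dy": 0.002,"dz": 0.14,"claw": -0.2},
    {"dx": 0.004,"dy": 0.002,"dz": 0.2,"claw": -0.2},
    {"dx": 0.004,"dy": 0.002,"dz": 0.25,"claw": -0.2},
    {"dx": 0.004,"dy": 0.002,"dz": 0.276,"claw": -0.2},
    {"dx": 0.004,"dy": 0.002,"dz": 0.276,"claw": -0.2},
    {"dx": 0.004,"dy": 0.002,"dz": 0.276,"claw": 0.2},
    {"dx": 0.004,"dy": 0.002,"dz": 0.276,"claw": 0.4},
    {"dx": 0.004,"dy": 0.002,"dz": 0.276,"claw": 0.5},
  ],
)

```text
invalid input
```

send_rows(
  increments=[
    {"claw": 0.6},
    {"claw": 0.8},
    {"claw": 1},
    {"claw": 1},
    {"claw": 1},
    {"claw": 1},
  ],
)

```text
invalid input
```

send_rows(
  increments=[
    {"dx": 0.004,"dy": 0.002,"dz": 0.07,"yaw": 0,"claw": -0.2},
    {"dx": 0.004,"dy": 0.002,"dz": 0.14,"yaw": 0,"claw": -0.2},
    {"dx": 0.004,"dy": 0.002,"dz": 0.2,"yaw": 0,"claw": -0.2},
    {"dx": 0.004,"dy": 0.002,"dz": 0.25,"yaw": 0,"claw": -0.2},
    {"dx": 0.004,"dy": 0.002,"dz": 0.276,"yaw": 0,"claw": -0.2},
    {"dx": 0.004,"dy": 0.002,"dz": 0.276,"yaw": 0,"claw": -0.2},
    {"dx": 0.004,"dy": 0.002,"dz": 0.276,"yaw": 0,"claw": 0.2},
    {"dx": 0.004,"dy": 0.002,"dz": 0.276,"yaw": 0,"claw": 0.3},
    {"dx": 0.004,"dy": 0.002,"dz": 0.276,"yaw": 0,"claw": 0.3},
  ],
)

```text
time: 2.82
tool_pos: [0.4495, -0.2353, 0.0339]
tool_rot: [0.0, 0.995, -0.096, 0.001]
contact_force: [0.5, 0.0, -0.8]
gripper_width: 0.355
grasp_force: 0.0
```

send_rows(
  increments=[
    {"dx": 0,"dy": 0,"dz": 0,"yaw": 0,"claw": 0.45},
    {"dx": 0,"dy": 0,"dz": 0,"yaw": 0,"claw": 0.45},
    {"dx": 0,"dy": 0,"dz": 0,"yaw": 0,"claw": 0.5},
    {"dx": 0,"dy": 0,"dz": 0,"yaw": 0,"claw": 0.55},
    {"dx": 0,"dy": 0,"dz": 0,"yaw": 0,"claw": 0.55},
  ],
)

```text
time: 3.45
tool_pos: [0.449, -0.2349, 0.033]
tool_rot: [0.0, 0.995, -0.096, -0.0]
contact_force: [0.3, -0.1, -0.4]
gripper_width: 0.225
grasp_force: 0.1
```

send_rows(
  increments=[
    {"dx": 0,"dy": 0,"dz": 0,"yaw": 0,"claw": 0.7},
    {"dx": 0,"dy": 0,"dz": 0,"yaw": 0,"claw": 1},
    {"dx": 0,"dy": 0,"dz": 0,"yaw": 0,"claw": 1},
    {"dx": 0,"dy": 0,"dz": 0,"yaw": 0,"claw": 1},
  ],
)

```text
time: 3.95
tool_pos: [0.4491, -0.2351, 0.0332]
tool_rot: [0.0, 0.995, -0.096, 0.0]
contact_force: [-0.2, 0.1, 1.8]
gripper_width: 0.187
grasp_force: 60.3
```

send_rows(
  increments=[
    {"dx": 0,"dy": 0,"dz": -0.06,"yaw": 0,"claw": 1},
    {"dx": 0,"dy": 0,"dz": -0.14,"yaw": 0,"claw": 1},
    {"dx": 0,"dy": 0,"dz": -0.24,"yaw": 0,"claw": 1},
    {"dx": -0.05,"dy": -0.08,"dz": -0.24,"yaw": 0,"claw": 1},
    {"dx": -0.11,"dy": -0.18,"dz": -0.24,"yaw": 0,"claw": 1},
    {"dx": -0.175,"dy": -0.28,"dz": -0.24,"yaw": 0,"claw": 1},
    {"dx": -0.175,"dy": -0.28,"dz": -0.16,"yaw": 0,"claw": 1},
    {"dx": -0.175,"dy": -0.28,"dz": -0.1,"yaw": 0,"claw": 1},
    {"dx": -0.175,"dy": -0.28,"dz": -0.04,"yaw": 0,"claw": 1},
    {"dx": -0.175,"dy": -0.28,"dz": 0,"yaw": 0,"claw": 1},
    {"dx": -0.175,"dy": -0.28,"dz": 0.008,"yaw": 0,"claw": 1},
    {"dx": -0.175,"dy": -0.28,"dz": 0.012,"yaw": 0,"claw": 1},
    {"dx": -0.175,"dy": -0.28,"dz": 0.012,"yaw": 0,"claw": 1},
  ],
)

```text
time: 5.58
tool_pos: [0.3905, -0.081, 0.0278]
tool_rot: [0.0, 0.995, -0.096, 0.001]
contact_force: [-0.8, -0.3, -1.7]
gripper_width: 0.181
grasp_force: 59.9
```

```bash
python3 - <<'E'
from h import *
s=manip.state();print(s['time'],pose(s),s['contact_force'],s['gripper_width'])
a=snap('side','s2')[170:290,190:310]
cv2.imwrite('pics/v2.png',cv2.resize(a[:,:,::-1],(600,600),interpolation=cv2.INTER_CUBIC))
E
```

```text
5.575 [np.float64(0.3905), np.float64(-0.081), np.float64(0.0278), -11.01] [-0.75975874 -0.25278486 -1.68773079] 0.1811088323128792
```

View pics/v2.png

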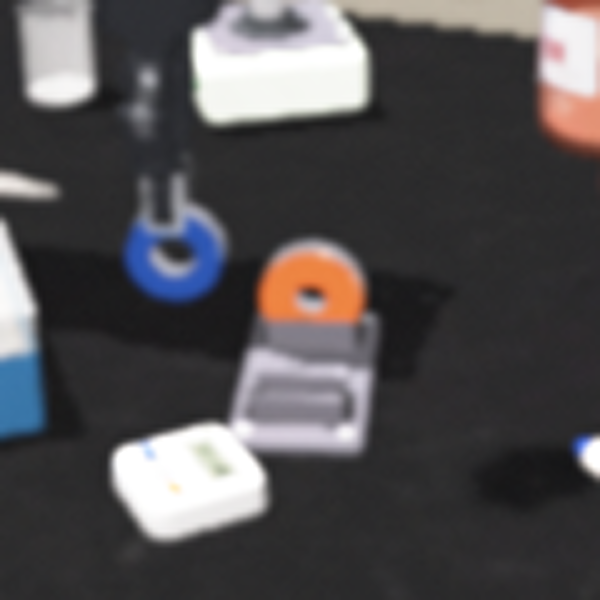

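send_rows(
  increments=[
    {"dx": 0,"dy": 0,"dz": 0.002,"yaw": 0,"claw": 1},
    {"dx": 0,"dy": 0,"dz": 0.004,"yaw": 0,"claw": 1},
    {"dx": 0,"dy": 0,"dz": 0.004,"yaw": 0,"claw": 1},
  ],
)

```text
time: 6.0
tool_pos: [0.3901, -0.0809, 0.0253]
tool_rot: [0.0, 0.995, -0.096, 0.0]
contact_force: [-0.2, -0.4, -0.9]
gripper_width: 0.187
grasp_force: 60.0
```

send_rows(
  increments=[
    {"dx": 0,"dy": 0,"dz": 0.002,"yaw": 0,"claw": 1},
    {"dx": 0,"dy": 0,"dz": 0.002,"yaw": 0,"claw": 1},
  ],
)

```text
time: 6.25
tool_pos: [0.3905, -0.0811, 0.0252]
tool_rot: [0.0, 0.995, -0.096, 0.0]
contact_force: [-2.0, 0.2, 5.2]
gripper_width: 0.186
grasp_force: 60.7
```

send_rows(
  increments=[
    {"dx": 0,"dy": 0,"dz": 0,"yaw": 0,"claw": 0.55},
    {"dx": 0,"dy": 0,"dz": 0,"yaw": 0,"claw": 0.4},
    {"dx": 0,"dy": 0,"dz": 0,"yaw": 0,"claw": -0.2},
    {"dx": 0,"dy": 0,"dz": -0.01,"yaw": 0,"claw": -1},
    {"dx": 0,"dy": 0,"dz": -0.02,"yaw": 0,"claw": -1},
    {"dx": 0,"dy": 0,"dz": -0.02,"yaw": 0,"claw": -1},
    {"dx": 0,"dy": 0,"dz": -0.02,"yaw": 0,"claw": -1},
  ],
)

```text
time: 7.12
tool_pos: [0.3899, -0.0808, 0.0341]
tool_rot: [0.0, 0.995, -0.096, 0.0]
contact_force: [-0.6, 0.1, -0.2]
gripper_width: 1.0
grasp_force: 0.0
```

```bash
python3 - <<'E'
from h import *
s=manip.state();print(s['time'],pose(s),s['contact_force'],s['gripper_width'])
w=snap('wrist','w3');a=snap('side','s3')[150:270,170:290]
cv2.imwrite('pics/v3.png',np.hstack([cv2.resize(a[:,:,::-1],(300,300)),cv2.resize(w[:,:,::-1],(400,300))]))
E
```

```text
7.125 [np.float64(0.3899), np.float64(-0.0808), np.float64(0.0341), -11.01] [-0.62059823  0.11005477 -0.21376401] 1.0002483933201105
```

View pics/v3.png

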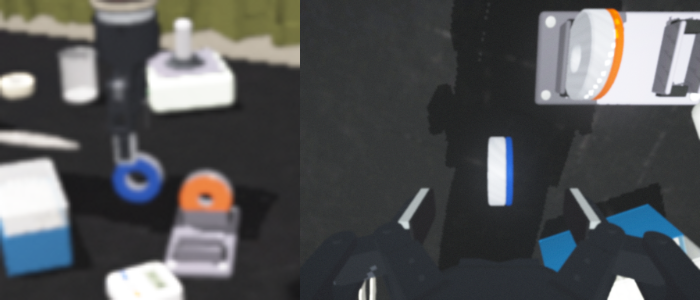

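```bash
python3 - <<'E'
from h import *
s=manip.state()
for v,z in((175,.028),(264,.028),(175,.04),(264,.04)): print(onz('wrist',256,v,z,s).round(4))
E
```

```text
[ 0.4212 -0.0881  0.028 ]
[ 0.3591 -0.076   0.028 ]
[ 0.4243 -0.0886  0.04  ]
[ 0.3666 -0.0774  0.04  ]
```

send_rows(
  increments=[
    {"dx": 0.004,"dy": -0.03,"dz": 0,"yaw": 0,"claw": -1},
    {"dx": 0.004,"dy": -0.05,"dz": 0,"yaw": 0,"claw": -1},
    {"dx": 0.004,"dy": -0.06,"dz": 0,"yaw": 0,"claw": -1},
    {"dx": 0.004,"dy": -0.07,"dz": 0,"yaw": 0,"claw": -1},
    {"dx": 0.004,"dy": -0.08,"dz": 0,"yaw": 0,"claw": -1},
    {"dx": 0.004,"dy": -0.09,"dz": 0,"yaw": 0,"claw": -1},
    {"dx": 0.004,"dy": -0.1,"dz": 0,"yaw": 0,"claw": -1},
    {"dx": 0.004,"dy": -0.11,"dz": 0,"yaw": 0,"claw": -1},
    {"dx": 0.004,"dy": -0.12,"dz": 0,"yaw": 0,"claw": -1},
    {"dx": 0.004,"dy": -0.12,"dz": -0.06,"yaw": 0,"claw": -1},
    {"dx": 0.004,"dy": -0.12,"dz": -0.12,"yaw": 0,"claw": -1},
    {"dx": 0.004,"dy": -0.12,"dz": -0.2,"yaw": 0,"claw": -1},
    {"dx": 0.004,"dy": -0.12,"dz": -0.2,"yaw": 0,"claw": -1},
    {"dx": 0.004,"dy": -0.12,"dz": -0.2,"yaw": 0,"claw": -1},
  ],
)

```text
time: 8.98
tool_pos: [0.4029, -0.0221, 0.1334]
tool_rot: [-0.0, 0.995, -0.096, -0.0]
contact_force: [-0.4, -0.2, -0.8]
gripper_width: 1.001
grasp_force: 0.0
```

```bash
python3 - <<'E'
from h import *
s=manip.state();print(s['time'],pose(s))
w=snap('wrist','w4');h=cv2.cvtColor(w,cv2.COLOR_RGB2HSV)
cv2.imwrite('pics/v4.png',w[:,:,::-1])
k,_,st,ce=cv2.connectedComponentsWithStats(cv2.inRange(h,(95,110,60),(125,255,255)))
for i in range(1,k):
    if st[i,4]>60: print(st[i],ce[i].round(1),onz('wrist',*ce[i],.018,s).round(4))
E
```

```text
8.975 [np.float64(0.4029), np.float64(-0.0221), np.float64(0.1334), -11.01]
[323 150  12  59 362] [329.5 178.4] [ 0.3875 -0.0976  0.018 ]
[ 358  214  114   51 2630] [412.7 237.9] [ 0.3025 -0.1795  0.018 ]
```

View pics/v4.png

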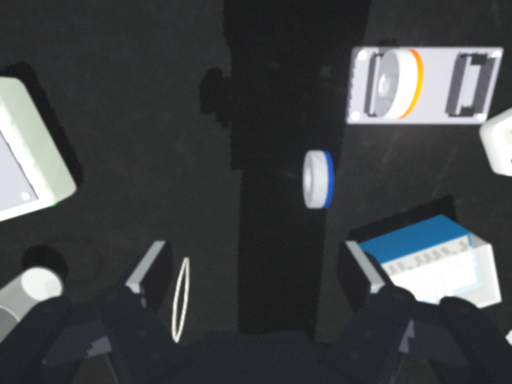

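send_rows(
  increments=[
    {"dx": 0.008,"dy": 0.1,"dz": 0,"yaw": 0,"claw": 1},
    {"dx": 0.008,"dy": 0.213,"dz": 0,"yaw": 0,"claw": 1},
    {"dx": 0.008,"dy": 0.213,"dz": 0,"yaw": 0,"claw": 1},
    {"dx": 0.008,"dy": 0.213,"dz": 0,"yaw": 0,"claw": 1},
    {"dx": 0.008,"dy": 0.213,"dz": 0.06,"yaw": 0,"claw": 1},
    {"dx": 0.008,"dy": 0.213,"dz": 0.12,"yaw": 0,"claw": 1},
    {"dx": 0.008,"dy": 0.213,"dz": 0.184,"yaw": 0,"claw": 1},
    {"dx": 0.008,"dy": 0.213,"dz": 0.184,"yaw": 0,"claw": 1},
    {"dx": 0.008,"dy": 0.19,"dz": 0.184,"yaw": 0,"claw": 1},
    {"dx": 0.008,"dy": 0.18,"dz": 0.184,"yaw": 0,"claw": 1},
    {"dx": 0.008,"dy": 0.17,"dz": 0.184,"yaw": 0,"claw": 1},
    {"dx": 0.008,"dy": 0.16,"dz": 0.184,"yaw": 0,"claw": 1},
    {"dx": 0.008,"dy": 0.15,"dz": 0.184,"yaw": 0,"claw": 1},
    {"dx": 0.008,"dy": 0.14,"dz": 0.184,"yaw": 0,"claw": 1},
    {"dx": 0.008,"dy": 0.13,"dz": 0.184,"yaw": 0,"claw": 1},
    {"dx": 0.008,"dy": 0.12,"dz": 0.184,"yaw": 0,"claw": 1},
    {"dx": 0.008,"dy": 0.11,"dz": 0.184,"yaw": 0,"claw": 1},
  ],
)

```text
time: 11.15
tool_pos: [0.3967, -0.0767, 0.042]
tool_rot: [-0.0, 0.995, -0.096, -0.0]
contact_force: [0.6, 0.2, -0.2]
gripper_width: 0.001
grasp_force: 0.0
```

send_rows(
  increments=[
    {"dx": 0,"dy": 0,"dz": -0.1,"yaw": 0,"claw": 0},
    {"dx": 0,"dy": 0,"dz": -0.18,"yaw": 0,"claw": -1},
    {"dx": 0,"dy": 0,"dz": -0.18,"yaw": 0,"claw": -1},
    {"dx": 0,"dy": 0,"dz": -0.18,"yaw": 0,"claw": -1},
    {"dx": 0,"dy": 0,"dz": -0.18,"yaw": 0,"claw": -1},
    {"dx": 0,"dy": 0,"dz": -0.18,"yaw": 0,"claw": -1},
  ],
)

```text
time: 11.9
tool_pos: [0.3959, -0.0767, 0.1307]
tool_rot: [-0.0, 0.995, -0.096, -0.001]
contact_force: [-0.4, 0.6, 0.4]
gripper_width: 1.0
grasp_force: 0.0
```

```bash
python3 - <<'E'
from h import *
s=manip.state();print(s['time'],pose(s))
w=snap('wrist','w5');h=cv2.cvtColor(w,cv2.COLOR_RGB2HSV)
cv2.imwrite('pics/v5.png',w[:,:,::-1])
k,_,st,ce=cv2.connectedComponentsWithStats(cv2.inRange(h,(95,110,60),(125,255,255)))
for i in range(1,k):
    if st[i,4]>60: print(st[i],ce[i].round(1),onz('wrist',*ce[i],.018,s).round(4))
E
```

```text
11.9 [np.float64(0.3959), np.float64(-0.0767), np.float64(0.1307), -11.02]
[266 154   7  59 349] [269.3 182.6] [ 0.3886 -0.0909  0.018 ]
[ 296  217  121   61 2553] [352.8 244.5] [ 0.3015 -0.1681  0.018 ]
```

View pics/v5.png

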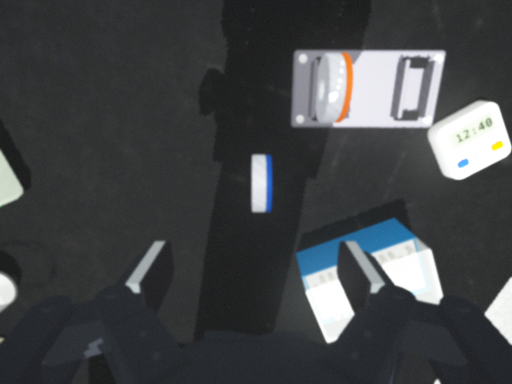

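send_rows(
  increments=[
    {"dx": 0,"dy": 0.05,"dz": 0,"yaw": 0,"claw": 1},
    {"dx": 0,"dy": 0.103,"dz": 0,"yaw": 0,"claw": 1},
    {"dx": 0,"dy": 0.103,"dz": 0,"yaw": 0,"claw": 1},
    {"dx": 0,"dy": 0.103,"dz": 0.06,"yaw": 0,"claw": 1},
    {"dx": 0,"dy": 0.103,"dz": 0.12,"yaw": 0,"claw": 1},
    {"dx": 0,"dy": 0.103,"dz": 0.18,"yaw": 0,"claw": 1},
    {"dx": 0,"dy": 0.103,"dz": 0.205,"yaw": 0,"claw": 1},
    {"dx": 0,"dy": 0.103,"dz": 0.205,"yaw": 0,"claw": 1},
    {"dx": 0,"dy": 0.08,"dz": 0.205,"yaw": 0,"claw": 1},
    {"dx": 0,"dy": 0.07,"dz": 0.205,"yaw": 0,"claw": 1},
    {"dx": 0,"dy": 0.06,"dz": 0.205,"yaw": 0,"claw": 1},
    {"dx": 0,"dy": 0.05,"dz": 0.205,"yaw": 0,"claw": 1},
    {"dx": 0,"dy": 0.04,"dz": 0.205,"yaw": 0,"claw": 1},
    {"dx": 0,"dy": 0.03,"dz": 0.205,"yaw": 0,"claw": 1},
    {"dx": 0,"dy": 0.02,"dz": 0.205,"yaw": 0,"claw": 1},
    {"dx": 0,"dy": 0.01,"dz": 0.205,"yaw": 0,"claw": 1},
    {"dx": 0,"dy": 0.01,"dz": 0.205,"yaw": 0,"claw": 1},
  ],
)

```text
time: 14.08
tool_pos: [0.3961, -0.0817, 0.0298]
tool_rot: [0.0, 0.995, -0.096, 0.0]
contact_force: [-0.0, 0.5, 2.5]
gripper_width: -0.005
grasp_force: 1.4
```

send_rows(
  increments=[
    {"dx": 0,"dy": 0,"dz": -0.1,"yaw": 0,"claw": 0},
    {"dx": 0,"dy": 0,"dz": -0.2,"yaw": 0,"claw": -1},
    {"dx": 0,"dy": 0,"dz": -0.2,"yaw": 0,"claw": -1},
    {"dx": 0,"dy": 0,"dz": -0.2,"yaw": 0,"claw": -1},
    {"dx": 0,"dy": 0,"dz": -0.2,"yaw": 0,"claw": -1},
    {"dx": 0,"dy": 0,"dz": -0.2,"yaw": 0,"claw": -1},
  ],
)

```text
time: 14.82
tool_pos: [0.3948, -0.0816, 0.1279]
tool_rot: [-0.0, 0.995, -0.096, -0.001]
contact_force: [-0.4, -0.2, 0.4]
gripper_width: 1.004
grasp_force: 0.0
```

```bash
python3 - <<'E'
from h import *
s=manip.state();print(s['time'],pose(s))
w=snap('wrist','w6');h=cv2.cvtColor(w,cv2.COLOR_RGB2HSV)
cv2.imwrite('pics/v6.png',w[:,:,::-1])
k,_,st,ce=cv2.connectedComponentsWithStats(cv2.inRange(h,(95,110,60),(125,255,255)))
for i in range(1,k):
    if st[i,4]>60: print(st[i],ce[i].round(1),onz('wrist',*ce[i],.018,s).round(4))
E
```

```text
14.825 [np.float64(0.3948), np.float64(-0.0816), np.float64(0.1279), -11.02]
[ 188  153   60   58 2303] [217.2 180.8] [ 0.4002 -0.0447  0.018 ]
[ 292  218  121   62 2608] [348.4 245.8] [ 0.3013 -0.1673  0.018 ]
```

send_rows(
  increments=[
    {"dx": -0.005,"dy": -0.074,"dz": 0,"yaw": 0,"claw": -0.6},
    {"dx": -0.005,"dy": -0.074,"dz": 0.06,"yaw": 0,"claw": -0.6},
    {"dx": -0.005,"dy": -0.074,"dz": 0.12,"yaw": 0,"claw": -0.6},
    {"dx": -0.005,"dy": -0.074,"dz": 0.18,"yaw": 0,"claw": -0.6},
    {"dx": -0.005,"dy": -0.074,"dz": 0.21,"yaw": 0,"claw": -0.6},
    {"dx": -0.005,"dy": -0.074,"dz": 0.225,"yaw": 0,"claw": -0.6},
    {"dx": -0.005,"dy": -0.074,"dz": 0.235,"yaw": 0,"claw": -0.6},
    {"dx": -0.005,"dy": -0.074,"dz": 0.235,"yaw": 0,"claw": -0.6},
  ],
)

```text
time: 15.88
tool_pos: [0.4008, -0.0453, 0.0125]
tool_rot: [0.0, 0.995, -0.096, 0.0]
contact_force: [0.2, -0.2, 0.2]
gripper_width: 0.801
grasp_force: 0.0
```

```bash
python3 - <<'E'
from h import *
s=manip.state();print(s['time'],pose(s),s['contact_force'],s['gripper_width'])
w=snap('wrist','w7');a=snap('side','s7')[170:250,190:270]
cv2.imwrite('pics/v7.png',np.hstack([cv2.resize(a[:,:,::-1],(384,384),interpolation=2),cv2.resize(w[:,100:412,::-1],(390,384))]))
E
```

```text
15.875 [np.float64(0.4008), np.float64(-0.0453), np.float64(0.0125), -11.02] [ 0.1502186  -0.17282012  0.18983987] 0.8013952701680364
```

View pics/v7.png

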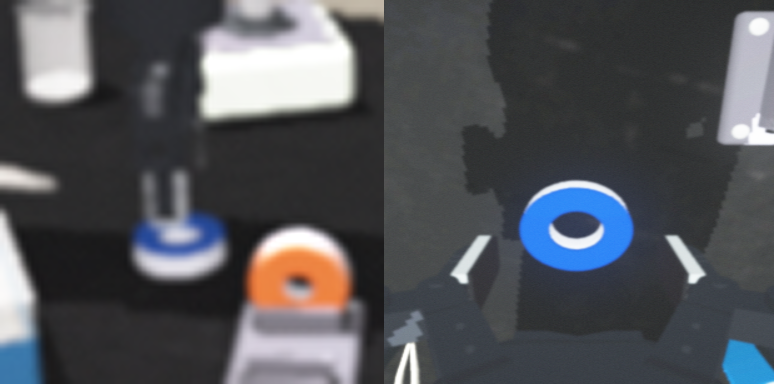

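send_rows(
  increments=[
    {"dx": 0,"dy": 0,"dz": 0.006,"yaw": 0,"claw": -0.6},
    {"dx": 0,"dy": 0,"dz": 0.012,"yaw": 0,"claw": -0.6},
    {"dx": 0,"dy": 0,"dz": 0.018,"yaw": 0,"claw": -0.6},
    {"dx": 0,"dy": 0,"dz": 0.018,"yaw": 0,"claw": -0.6},
  ],
)

```text
time: 16.48
tool_pos: [0.4, -0.045, 0.0026]
tool_rot: [-0.0, 0.995, -0.096, -0.0]
contact_force: [0.5, -0.4, -0.1]
gripper_width: 0.801
grasp_force: 0.0
```

send_rows(
  increments=[
    {"dx": 0,"dy": 0,"dz": 0.003,"yaw": 0,"claw": -0.6},
    {"dx": 0,"dy": 0,"dz": 0.006,"yaw": 0,"claw": -0.6},
    {"dx": 0,"dy": 0,"dz": 0.009,"yaw": 0,"claw": -0.6},
    {"dx": 0,"dy": 0,"dz": 0.009,"yaw": 0,"claw": -0.6},
  ],
)

```text
time: 16.98
tool_pos: [0.4002, -0.0451, -0.0016]
tool_rot: [-0.0, 0.995, -0.096, -0.0]
contact_force: [0.2, 1.0, -0.3]
gripper_width: 0.797
grasp_force: 0.0
```

send_rows(
  increments=[
    {"dx": 0,"dy": 0,"dz": 0.003,"yaw": 0,"claw": -0.6},
    {"dx": 0,"dy": 0,"dz": 0.006,"yaw": 0,"claw": -0.6},
    {"dx": 0,"dy": 0,"dz": 0.008,"yaw": 0,"claw": -0.6},
    {"dx": 0,"dy": 0,"dz": 0.008,"yaw": 0,"claw": -0.6},
  ],
)

```text
time: 17.48
tool_pos: [0.4003, -0.0451, -0.0056]
tool_rot: [-0.0, 0.995, -0.096, -0.0]
contact_force: [-0.5, 0.1, -0.4]
gripper_width: 0.799
grasp_force: 0.0
```

send_rows(
  increments=[
    {"dx": 0,"dy": 0,"dz": 0,"yaw": 0,"claw": -0.4},
    {"dx": 0,"dy": 0,"dz": 0,"yaw": 0,"claw": -0.35},
    {"dx": 0,"dy": 0,"dz": 0,"yaw": 0,"claw": -0.3},
    {"dx": 0,"dy": 0,"dz": 0,"yaw": 0,"claw": -0.3},
  ],
)

```text
time: 17.98
tool_pos: [0.4004, -0.0451, -0.0055]
tool_rot: [0.0, 0.995, -0.096, 0.0]
contact_force: [0.4, 0.3, -0.8]
gripper_width: 0.654
grasp_force: 0.0
```

send_rows(
  increments=[
    {"dx": 0,"dy": 0,"dz": 0,"yaw": 0,"claw": 0},
    {"dx": 0,"dy": 0,"dz": 0,"yaw": 0,"claw": 1},
    {"dx": 0,"dy": 0,"dz": 0,"yaw": 0,"claw": 1},
    {"dx": 0,"dy": 0,"dz": 0,"yaw": 0,"claw": 1},
  ],
)

```text
time: 18.48
tool_pos: [0.4007, -0.0452, -0.0051]
tool_rot: [0.0, 0.995, -0.096, 0.0]
contact_force: [0.5, 0.2, -0.1]
gripper_width: -0.0
grasp_force: 0.0
```

send_rows(
  increments=[
    {"dx": 0,"dy": 0,"dz": 0,"yaw": 0,"claw": -0.6},
    {"dx": 0,"dy": 0,"dz": 0,"yaw": 0,"claw": -0.6},
    {"dx": 0,"dy": 0,"dz": 0,"yaw": 0,"claw": -0.6},
    {"dx": 0,"dy": 0,"dz": 0,"yaw": 0,"claw": -0.6},
    {"dx": 0,"dy": 0,"dz": 0.006,"yaw": 0,"claw": -0.6},
    {"dx": 0,"dy": 0,"dz": 0.012,"yaw": 0,"claw": -0.6},
    {"dx": 0,"dy": 0,"dz": 0.018,"yaw": 0,"claw": -0.6},
    {"dx": 0,"dy": 0,"dz": 0.018,"yaw": 0,"claw": -0.6},
  ],
)

```text
time: 19.48
tool_pos: [0.4008, -0.0451, -0.0059]
tool_rot: [-0.001, 0.995, -0.095, -0.005]
contact_force: [-36.8, 9.6, 77.8]
gripper_width: 0.194
grasp_force: 105.7
```

```bash
python3 - <<'E'
from h import *
s=manip.state();print(s['time'],pose(s),s['contact_force'],s['gripper_width'])
w=snap('wrist','w8');a=snap('side','s8')[170:250,190:270]
cv2.imwrite('pics/v8.png',np.hstack([cv2.resize(a[:,:,::-1],(384,384),interpolation=2),cv2.resize(w[:,100:412,::-1],(390,384))]))
E
```

```text
19.475 [np.float64(0.4008), np.float64(-0.0451), np.float64(-0.0059), -10.94] [-36.78934625   9.60664898  77.75169018] 0.19379971825589806
```

View pics/v8.png

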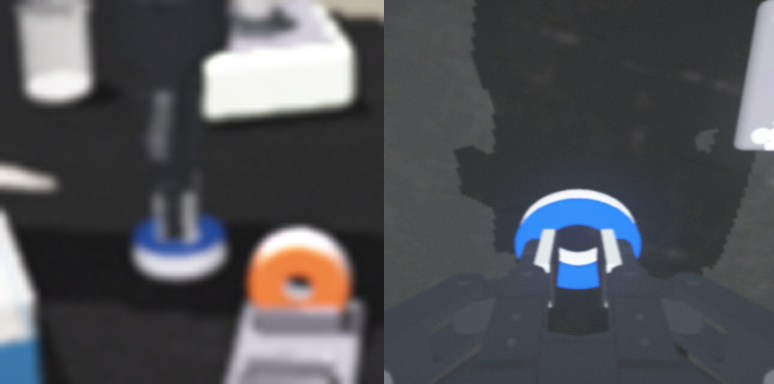

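send_rows(
  increments=[
    {"dx": 0,"dy": 0,"dz": -0.018,"yaw": 0,"claw": 0.8},
    {"dx": 0,"dy": 0,"dz": -0.018,"yaw": 0,"claw": 1},
    {"dx": 0,"dy": 0,"dz": -0.018,"yaw": 0,"claw": 1},
    {"dx": 0,"dy": 0,"dz": -0.018,"yaw": 0,"claw": 1},
  ],
)

```text
time: 20.08
tool_pos: [0.4006, -0.0452, -0.0056]
tool_rot: [0.0, 0.995, -0.096, 0.0]
contact_force: [0.5, 0.2, -0.3]
gripper_width: 0.003
grasp_force: 0.0
```

send_rows(
  increments=[
    {"dx": 0,"dy": 0,"dz": -0.04,"yaw": 0,"claw": 1},
    {"dx": 0,"dy": 0,"dz": -0.1,"yaw": 0,"claw": 1},
    {"dx": 0,"dy": 0,"dz": -0.2,"yaw": 0,"claw": -0.6},
    {"dx": 0,"dy": 0,"dz": -0.24,"yaw": 0,"claw": -0.6},
    {"dx": 0,"dy": 0,"dz": -0.24,"yaw": 0,"claw": -0.6},
    {"dx": 0,"dy": 0,"dz": -0.24,"yaw": 0,"claw": -0.6},
    {"dx": 0,"dy": 0,"dz": -0.24,"yaw": 0,"claw": -0.6},
  ],
)

```text
time: 20.95
tool_pos: [0.399, -0.0447, 0.1123]
tool_rot: [-0.0, 0.995, -0.096, -0.002]
contact_force: [0.2, 0.2, -0.2]
gripper_width: 0.804
grasp_force: 0.0
```

```bash
cat >> h.py <<'E'
def blue(f,zs=.018,show=True):
    s=manip.state();w=snap('wrist',f);h=cv2.cvtColor(w,cv2.COLOR_RGB2HSV)
    m=cv2.inRange(h,(95,110,60),(125,255,255))
    for c in cv2.findContours(m,cv2.RETR_EXTERNAL,cv2.CHAIN_APPROX_NONE)[0]:
        if cv2.contourArea(c)>300:
            e=cv2.fitEllipse(cv2.convexHull(c));print(cv2.boundingRect(c),np.round(e[0]+e[1],1),onz('wrist',*e[0],zs,s).round(4))
    print(s['time'],pose(s),s['contact_force'].round(1) if hasattr(s['contact_force'],'round') else s['contact_force'],s['gripper_width']);return s,w
E
python3 - <<'E'
from h import *
blue('w9')
# orange, via wrist/top: still standing?
t=snap('top','t9');h=cv2.cvtColor(t,cv2.COLOR_RGB2HSV)
for lo,hi in(((3,140,100),(18,255,255)),((95,110,60),(125,255,255))):
    k,_,st,ce=cv2.connectedComponentsWithStats(cv2.inRange(h,lo,hi));print([(st[i].tolist(),ce[i].round(1).tolist()) for i in range(1,k) if 25<st[i,4]<900 and 190<ce[i][1]<300])
E
```

```text
(352, 221, 111, 56) [406.7 250.9  55.2 110.2] [ 0.2976 -0.185   0.018 ]
(225, 153, 62, 59) [255.2 182.1  57.7  61.8] [ 0.4002 -0.046   0.018 ]
20.95 [np.float64(0.399), np.float64(-0.0447), np.float64(0.1123), -11.01] [ 0.2  0.2 -0.2] 0.8039101142810581
[([271, 202, 52, 32, 842], [296.9, 216.3]), ([264, 227, 54, 30, 829], [289.7, 241.8])]
[([324, 264, 28, 7, 43], [337.0, 266.8])]
```

send_rows(
  increments=[
    {"dx": 0,"dy": 0.002,"dz": 0.07,"yaw": 0,"claw": -0.6},
    {"dx": 0,"dy": 0.002,"dz": 0.14,"yaw": 0,"claw": -0.6},
    {"dx": 0,"dy": 0.002,"dz": 0.2,"yaw": 0,"claw": -0.6},
    {"dx": 0,"dy": 0.002,"dz": 0.23,"yaw": 0,"claw": -0.6},
    {"dx": 0,"dy": 0.002,"dz": 0.246,"yaw": 0,"claw": -0.6},
    {"dx": 0,"dy": 0.002,"dz": 0.25,"yaw": 0,"claw": -0.6},
    {"dx": 0,"dy": 0.002,"dz": 0.254,"yaw": 0,"claw": -0.6},
    {"dx": 0,"dy": 0.002,"dz": 0.254,"yaw": 0,"claw": -0.6},
  ],
)

```text
time: 22.05
tool_pos: [0.4007, -0.0463, -0.0119]
tool_rot: [0.0, 0.995, -0.096, 0.001]
contact_force: [-0.0, 1.2, 0.7]
gripper_width: 0.801
grasp_force: 0.0
```

send_rows(
  increments=[
    {"dx": 0,"dy": 0,"dz": 0.003,"yaw": 0,"claw": -0.6},
    {"dx": 0,"dy": 0,"dz": 0.006,"yaw": 0,"claw": -0.6},
    {"dx": 0,"dy": 0,"dz": 0.006,"yaw": 0,"claw": -0.6},
  ],
)

```text
time: 22.42
tool_pos: [0.4, -0.0461, -0.0156]
tool_rot: [-0.0, 0.995, -0.096, -0.0]
contact_force: [-0.5, -0.0, -0.2]
gripper_width: 0.798
grasp_force: 0.0
```

send_rows(
  increments=[
    {"dx": 0,"dy": 0,"dz": 0.002,"yaw": 0,"claw": -0.6},
    {"dx": 0,"dy": 0,"dz": 0.004,"yaw": 0,"claw": -0.6},
    {"dx": 0,"dy": 0,"dz": 0.006,"yaw": 0,"claw": -0.6},
    {"dx": 0,"dy": 0,"dz": 0.006,"yaw": 0,"claw": -0.6},
  ],
)

```text
time: 22.92
tool_pos: [0.4, -0.0461, -0.0186]
tool_rot: [-0.0, 0.995, -0.096, -0.0]
contact_force: [0.6, -0.1, 0.4]
gripper_width: 0.801
grasp_force: 0.0
```

send_rows(
  increments=[
    {"dx": 0,"dy": 0,"dz": 0.002,"yaw": 0,"claw": -0.6},
    {"dx": 0,"dy": 0,"dz": 0.002,"yaw": 0,"claw": -0.6},
  ],
)

```text
time: 23.18
tool_pos: [0.4001, -0.0461, -0.0196]
tool_rot: [-0.0, 0.995, -0.096, -0.0]
contact_force: [0.3, -0.3, 0.3]
gripper_width: 0.803
grasp_force: 0.0
```

send_rows(
  increments=[
    {"dx": 0,"dy": 0,"dz": 0,"yaw": 0,"claw": -0.4},
    {"dx": 0,"dy": 0,"dz": 0,"yaw": 0,"claw": -0.3},
    {"dx": 0,"dy": 0,"dz": 0,"yaw": 0,"claw": -0.2},
    {"dx": 0,"dy": 0,"dz": 0,"yaw": 0,"claw": -0.2},
  ],
)

```text
time: 23.68
tool_pos: [0.4006, -0.0462, -0.0189]
tool_rot: [0.0, 0.995, -0.096, 0.0]
contact_force: [-1.7, 0.2, 5.1]
gripper_width: 0.623
grasp_force: 63.7
```

send_rows(
  increments=[
    {"dx": 0,"dy": 0,"dz": 0,"yaw": 0,"claw": 1},
    {"dx": 0,"dy": 0,"dz": 0,"yaw": 0,"claw": 1},
    {"dx": 0,"dy": 0,"dz": -0.03,"yaw": 0,"claw": 1},
    {"dx": 0,"dy": 0,"dz": -0.1,"yaw": 0,"claw": 1},
    {"dx": 0,"dy": 0,"dz": -0.18,"yaw": 0,"claw": 1},
    {"dx": 0,"dy": 0,"dz": -0.28,"yaw": 0,"claw": 1},
    {"dx": 0,"dy": 0,"dz": -0.32,"yaw": 0,"claw": 1},
    {"dx": 0,"dy": 0,"dz": -0.32,"yaw": 0,"claw": 1},
  ],
)

```text
time: 24.68
tool_pos: [0.4014, -0.0465, 0.1429]
tool_rot: [0.001, 0.995, -0.096, 0.002]
contact_force: [-0.5, -0.3, -2.4]
gripper_width: 0.624
grasp_force: 63.6
```

```bash
python3 - <<'E'
from h import *
s,w=blue('w10',.16)
p=manip.camera_params('wrist');T=np.linalg.inv(np.array(p['tool_from_camera']));K=np.array(p['camera_matrix'])
# predicted ellipse for held ring: top face centre at tool z = -(0.0189+.018)
for zt in(-.030,-.037,-.044):
    a=np.linspace(0,2*np.pi,60);P=np.stack([.028*np.cos(a),.028*np.sin(a),0*a+zt,0*a+1]);c=(T@P)[:3];q=K@c;q=(q[:2]/q[2]).T.astype('f4')
    e=cv2.fitEllipse(q);print(zt,np.round(e[0]+e[1],1),q.min(0),q.max(0))
h=cv2.cvtColor(w,cv2.COLOR_RGB2HSV);m=cv2.inRange(h,(95,110,60),(125,255,255))
k,_,st,ce=cv2.connectedComponentsWithStats(m);print([(st[i].tolist()) for i in range(1,k) if st[i,4]>100])
# top rim row extent at central column, hole extents
col=m[:,253:258].max(1);r=np.flatnonzero(col);print('rows',r[0],r[-1],[int(x) for x in r[:-1][np.diff(r)>1]],[int(x) for x in r[1:][np.diff(r)>1]])
E
```

```text
(332, 214, 108, 51) [384.4 239.7  38.  114.8] [ 0.3866 -0.1204  0.16  ]
(201, 205, 109, 100) [254.8 254.7  99.  111.1] [ 0.3914 -0.045   0.16  ]
24.675 [np.float64(0.4014), np.float64(-0.0465), np.float64(0.1429), -11.01] [-0.5 -0.3 -2.4] 0.6235221013806895
-0.03 [254.  248.2  93.2 105. ] [201.54854 201.63123] [306.52402 294.7493 ]
-0.037 [254.  255.   96.7 109.8] [199.1132 206.6912] [308.9357  303.28854]
-0.044 [254.  262.5 100.4 115.2] [196.44203 212.27069] [311.58078 312.6027 ]
[[201, 205, 109, 100, 6956], [332, 214, 108, 51, 2423]]
rows 205 304 [235] [278]
```

send_rows(
  increments=[
    {"dx": -0.04,"dy": -0.03,"dz": -0.02,"yaw": 0,"claw": 1},
    {"dx": -0.07,"dy": -0.09,"dz": -0.02,"yaw": 0,"claw": 1},
    {"dx": -0.1,"dy": -0.16,"dz": -0.02,"yaw": 0,"claw": 1},
    {"dx": -0.116,"dy": -0.23,"dz": -0.02,"yaw": 0,"claw": 1},
    {"dx": -0.116,"dy": -0.31,"dz": -0.02,"yaw": 0,"claw": 1},
    {"dx": -0.116,"dy": -0.39,"dz": -0.02,"yaw": 0,"claw": 1},
    {"dx": -0.116,"dy": -0.47,"dz": -0.02,"yaw": 0,"claw": 1},
    {"dx": -0.116,"dy": -0.54,"dz": -0.02,"yaw": 0,"claw": 1},
    {"dx": -0.116,"dy": -0.57,"dz": -0.02,"yaw": 0,"claw": 1},
    {"dx": -0.116,"dy": -0.57,"dz": -0.02,"yaw": 0,"claw": 1},
    {"dx": -0.116,"dy": -0.57,"dz": -0.02,"yaw": 0,"claw": 1},
  ],
)

```text
time: 26.1
tool_pos: [0.3973, 0.2437, 0.1498]
tool_rot: [0.001, 0.995, -0.096, -0.0]
contact_force: [0.5, 0.4, -2.3]
gripper_width: 0.623
grasp_force: 63.7
```

```bash
python3 - <<'E'
from h import *
s,w=blue('w11',.187)
g=cv2.cvtColor(w,cv2.COLOR_RGB2GRAY)
i0=manip.camera_params('wrist')
# dump coarse gray around expected spindle
print(g[50:150:5,200:310:5])
c=cv2.HoughCircles(cv2.medianBlur(g,3)[:200],cv2.HOUGH_GRADIENT,1,10,param1=80,param2=14,minRadius=12,maxRadius=40)
if c is not None:
    for x,y,r in c[0][:10]: print(round(float(x),1),round(float(y),1),round(float(r),1),onz('wrist',x,y,.12,s).round(4),onz('wrist',x,y,.066,s).round(4))
E
```

```text
(200, 206, 110, 99) [254.8 254.9  98.8 111.6] [0.399 0.243 0.187]
26.1 [np.float64(0.3973), np.float64(0.2437), np.float64(0.1498), -11.06] [ 0.5  0.4 -2.3] 0.6228132838652056
[[242 242 242 234 153 155 154 155 156 154 153 154 155 156 152 154 154 154
  153 155 155 240]
 [242 242 242 242 164 154 156 155 157 156 156 156 158 155 155 154 155 154
  154 157 154 203]
 [242 243 243 243 227 154 155 148 130 120 124 136 154 155 154 155 153 154
  154 150 154 159]
 [243 242 243 243 241 154 114 109 113 114 108 111 110 127 153 155 154 154
  153 155 153 155]
 [244 243 244 244 241 122 109 105 106 110 108 109 110 110 113 155 154 154
  151 153 154 152]
 [244 244 243 244 179 162 106 110 108 106 106 105 104 105 103 123 155 154
  154 151 154 156]
 [244 244 243 220 175 173 104 163 215 223 214 141 105 107 107 106 151 156
  155 154 153 152]
 [161 155 171 189 175 181 179 222 225 230 223 217 134 105 104 107 125 155
  153 152 152 152]
 [170 155 154 160 171 182 213 225 233 232 232 219 211 107 106 103 110 153
  151 153 152 152]
 [159 158 158 105 107 175 213 231 233 232 231 227 210 108 106 104 107 151
  154 154 151
[... 854 characters left out ...]
47 247 247 222 190 164 163 161 160 199 242 244 244 240 183 156
  197 240 245 243]]
248.5 95.5 36.0 [0.4757 0.2319 0.12  ] [0.4763 0.2328 0.066 ]
98.5 68.5 39.4 [0.5098 0.3216 0.12  ] [0.5199 0.3474 0.066 ]
30.5 165.5 32.6 [0.4596 0.3904 0.12  ] [0.4556 0.4354 0.066 ]
236.5 96.5 25.7 [0.4766 0.2397 0.12  ] [0.4774 0.2427 0.066 ]
263.5 144.5 15.4 [0.4426 0.2282 0.12  ] [0.4339 0.228  0.066 ]
250.5 84.5 24.6 [0.4821 0.2293 0.12  ] [0.4844 0.2295 0.066 ]
73.5 135.5 25.2 [0.4733 0.3531 0.12  ] [0.4732 0.3877 0.066 ]
104.5 125.5 26.8 [0.4756 0.3302 0.12  ] [0.4761 0.3585 0.066 ]
67.5 147.5 13.8 [0.4665 0.3602 0.12  ] [0.4644 0.3968 0.066 ]
40.5 166.5 23.5 [0.4575 0.3839 0.12  ] [0.453 0.427 0.066]
```

```bash
python3 - <<'E'
from h import *
w=cv2.imread('pics/w11.png');g=cv2.cvtColor(w,cv2.COLOR_BGR2GRAY);s=manip.state()
s['tool_pos']=np.array(s['tool_pos'])
for lo in(135,180,200,218):
    m=np.zeros_like(g);m[72:122,222:272]=(g[72:122,222:272]>lo)*255
    k,l,st,ce=cv2.connectedComponentsWithStats(cv2.morphologyEx(m,cv2.MORPH_OPEN,np.ones((5,5),'u1')))
    i=l[95,247];c=cv2.findContours((l==i).astype('u1'),cv2.RETR_EXTERNAL,cv2.CHAIN_APPROX_NONE)[0][0]
    e=cv2.fitEllipse(c);z=.12 if lo>210 else .115
    print(lo,st[i],np.round(e[0]+e[1],1),onz('wrist',*e[0],z,s).round(4))
cr=[onz('wrist',248.5,95.5,.066,s)]
P=pose(s)
# ring centre in world by same camera: ellipse centre 254.8,254.9 vs ideal 254,255 -> offset
a=onz('wrist',254.8,254.9,P[2]+.037,s)-onz('wrist',254,255,P[2]+.037,s);print('ring offset',a.round(4),P)
E
```

```text
135 [ 222   74   42   42 1303] [242.4  94.6  36.   46.9] [0.4773 0.2358 0.115 ]
180 [ 227   78   36   37 1029] [244.5  96.   34.6  36.1] [0.4761 0.2346 0.115 ]
200 [228  79  34  32 868] [244.4  94.7  31.6  33.2] [0.477  0.2345 0.115 ]
218 [233  80  24  29 538] [244.5  94.4  23.1  28. ] [0.4771 0.2343 0.12  ]
ring offset [-0.     -0.0004  0.    ] [np.float64(0.3974), np.float64(0.2437), np.float64(0.1501), -11.08]
```

send_rows(
  increments=[
    {"dx": 0.06,"dy": -0.005,"dz": 0,"yaw": 0,"claw": 1},
    {"dx": 0.12,"dy": -0.01,"dz": 0,"yaw": 0,"claw": 1},
    {"dx": 0.158,"dy": -0.013,"dz": 0,"yaw": 0,"claw": 1},
    {"dx": 0.158,"dy": -0.013,"dz": 0,"yaw": 0,"claw": 1},
    {"dx": 0.158,"dy": -0.013,"dz": 0.04,"yaw": 0,"claw": 1},
    {"dx": 0.158,"dy": -0.013,"dz": 0.07,"yaw": 0,"claw": 1},
    {"dx": 0.158,"dy": -0.013,"dz": 0.08,"yaw": 0,"claw": 1},
    {"dx": 0.158,"dy": -0.013,"dz": 0.08,"yaw": 0,"claw": 1},
  ],
)

```text
time: 27.15
tool_pos: [0.4757, 0.236, 0.1096]
tool_rot: [0.0, 0.995, -0.096, -0.001]
contact_force: [0.7, -1.1, -1.5]
gripper_width: 0.625
grasp_force: 63.6
```

```bash
python3 - <<'E'
from h import *
s,w=blue('w12',.147)
g=cv2.cvtColor(w,cv2.COLOR_RGB2GRAY);h=cv2.cvtColor(w,cv2.COLOR_RGB2HSV)
m=cv2.inRange(h,(95,110,60),(125,255,255))
# bore interior (hole of the blue mask): bright pixels inside = spindle
cs,hi=cv2.findContours(m,cv2.RETR_CCOMP,cv2.CHAIN_APPROX_NONE)
for c,q in zip(cs,hi[0]):
    if q[3]>=0 and cv2.contourArea(c)>200:
        x,y,W,H=cv2.boundingRect(c);print('hole',x,y,W,H,np.round(cv2.fitEllipse(c)[0],1));print(g[y-2:y+H+2:2,x-2:x+W+2:3])
# projected spindle-top outline (flat r~.009 and r .012 5 mm lower) at measured spindle
E
```

```text
(201, 206, 108, 98) [254.6 255.1  98.8 110.8] [0.4775 0.2353 0.147 ]
27.15 [np.float64(0.4757), np.float64(0.236), np.float64(0.1096), -10.99] [ 0.7 -1.1 -1.5] 0.6253738889423619
hole 228 232 55 47 [254.9 254.8]
[[121 123 122 120 121 121 120 123 121 119 121 119 120 120 121 121 119 118
  116 115]
 [123 120 122 122 119 121 120 125 136 149 151 141 125 120 119 118 121 119
  118 120]
 [123 122 123 122 120 121 155 233 254 255 255 254 235 171 122 119 117 116
  116 118]
 [123 120 118 121 122 140 251 255 255 255 255 255 255 255 217 122 119 118
  118 118]
 [120 121 121 124 155 199 243 255 255 255 255 255 255 255 254 164 122 119
  119 115]
 [122 121 120 146 234 222 220 254 255 255 255 255 255 255 251 215 161 119
  118 117]
 [118 122 127 219 247 239 217 230 250 255 253 255 255 255 228 238 229 133
  118 119]
 [118 119 168 244 247 247 234 221 227 234 235 249 246 229 233 245 246 194
  120 119]
 [119 118 219 247 247 247 246 236 224 221 222 223 223 237 245 246 247 233
  124 117]
 [118 123 229 247 247 247 247 246 243 238 236 238 242 246 247 247 247 239
  138 118]
 [118 138 218 246 247 247 247 247 247 
[... 622 characters left out ...]
 220 215
  120 116]
 [172 145 148 222 214 218 218 216 218 219 218 218 217 220 219 214 234 183
  114 117]
 [173 157 127 197 222 215 222 221 218 218 218 219 221 220 217 225 218 125
  117 115]
 [173 168 136 134 217 224 219 222 222 221 222 222 223 220 226 230 153 112
  117 115]
 [171 170 154 119 147 219 227 223 223 223 222 222 223 228 229 170 119 114
  120 114]
 [171 173 166 138 121 141 202 229 232 232 231 232 230 213 158 124 135 117
  116 113]
 [169 171 172 159 138 118 120 159 200 213 214 206 173 131 117 138 152 120
  118 114]
 [171 170 173 172 159 137 127 116 119 126 127 120 119 128 140 159 167 136
  124 114]
 [169 168 168 170 170 158 145 137 128 125 127 131 140 146 161 169 169 167
  143 114]]
```

send_rows(
  increments=[
    {"dx": 0,"dy": 0,"dz": 0.01,"yaw": 0,"claw": 1},
    {"dx": 0,"dy": 0,"dz": 0.02,"yaw": 0,"claw": 1},
    {"dx": 0,"dy": 0,"dz": 0.024,"yaw": 0,"claw": 1},
    {"dx": 0,"dy": 0,"dz": 0.024,"yaw": 0,"claw": 1},
  ],
)

```text
time: 27.7
tool_pos: [0.4763, 0.236, 0.0982]
tool_rot: [0.0, 0.995, -0.096, -0.0]
contact_force: [-0.5, -0.4, -1.4]
gripper_width: 0.623
grasp_force: 63.7
```

send_rows(
  increments=[
    {"dx": 0,"dy": 0,"dz": 0.003,"yaw": 0,"claw": 1},
    {"dx": 0,"dy": 0,"dz": 0.006,"yaw": 0,"claw": 1},
    {"dx": 0,"dy": 0,"dz": 0.006,"yaw": 0,"claw": 1},
  ],
)

```text
time: 28.08
tool_pos: [0.4764, 0.236, 0.0954]
tool_rot: [0.0, 0.995, -0.096, -0.0]
contact_force: [-0.2, -0.3, -1.3]
gripper_width: 0.626
grasp_force: 63.7
```

```bash
python3 - <<'E'
from h import *
s=manip.state();print(s['contact_force'],s['ft_torque'],pose(s))
E
```

```text
[-0.24582839 -0.25556318 -1.29127276] [ 0.01502059  0.02719684 -0.05884442] [np.float64(0.4764), np.float64(0.236), np.float64(0.0954), -11.02]
```

send_rows(
  increments=[
    {"dx": 0,"dy": 0,"dz": 0.003,"yaw": 0,"claw": 1},
    {"dx": 0,"dy": 0,"dz": 0.006,"yaw": 0,"claw": 1},
    {"dx": 0,"dy": 0,"dz": 0.006,"yaw": 0,"claw": 1},
  ],
)

```text
time: 28.45
tool_pos: [0.4763, 0.2359, 0.0923]
tool_rot: [0.0, 0.995, -0.096, -0.0]
contact_force: [-0.7, 0.9, -1.3]
gripper_width: 0.627
grasp_force: 63.7
```

send_rows(
  increments=[
    {"dx": 0,"dy": 0,"dz": 0.002,"yaw": 0,"claw": 1},
    {"dx": 0,"dy": 0,"dz": 0.004,"yaw": 0,"claw": 1},
    {"dx": 0,"dy": 0,"dz": 0.004,"yaw": 0,"claw": 1},
  ],
)

```text
time: 28.82
tool_pos: [0.4764, 0.236, 0.0904]
tool_rot: [0.0, 0.995, -0.096, -0.0]
contact_force: [0.3, -0.4, -2.1]
gripper_width: 0.628
grasp_force: 63.7
```

send_rows(
  increments=[
    {"dx": 0,"dy": 0,"dz": 0.004,"yaw": 0,"claw": 1},
    {"dx": 0,"dy": 0,"dz": 0.008,"yaw": 0,"claw": 1},
    {"dx": 0,"dy": 0,"dz": 0.012,"yaw": 0,"claw": 1},
    {"dx": 0,"dy": 0,"dz": 0.016,"yaw": 0,"claw": 1},
    {"dx": 0,"dy": 0,"dz": 0.02,"yaw": 0,"claw": 1},
    {"dx": 0,"dy": 0,"dz": 0.02,"yaw": 0,"claw": 1},
  ],
)

```text
time: 29.58
tool_pos: [0.4763, 0.2359, 0.0802]
tool_rot: [0.0, 0.995, -0.096, -0.0]
contact_force: [-0.6, 0.7, -1.9]
gripper_width: 0.623
grasp_force: 63.7
```

```bash
python3 - <<'E'
from h import *
s,w=blue('w13',.118)
h=cv2.cvtColor(w,cv2.COLOR_RGB2HSV);m=cv2.inRange(h,(95,110,60),(125,255,255))
cs,hi=cv2.findContours(m,cv2.RETR_CCOMP,cv2.CHAIN_APPROX_NONE)
for c,q in zip(cs,hi[0]):
    if q[3]>=0 and cv2.contourArea(c)>200: print('hole',cv2.boundingRect(c))
print(s['ft_torque'])
g=cv2.cvtColor(w,cv2.COLOR_RGB2GRAY);print(g[190:290:4,222:290:4])
E
```

```text
(201, 206, 109, 100) [254.9 255.3  99.8 110. ] [0.4781 0.2352 0.118 ]
29.575 [np.float64(0.4763), np.float64(0.2359), np.float64(0.0802), -11.01] [-0.6  0.7 -1.9] 0.6234134521791357
hole (228, 233, 55, 47)
[-0.05301316  0.02212191 -0.00644689]
[[127 115 118 114 113 110  98  97  99  98  97  96 106 110 108 108 108]
 [120 117 118 116 106 144 129 112 118 112 110 104  99  94 107 107 106]
 [119 119 117 109 152 191 210 217 218 216 213 201 166 121  99 105 110]
 [128 122 179 208 220 223 222 223 224 223 223 221 220 213 193 130 108]
 [179 214 219 228 217 185 141 122 118 118 136 157 203 225 221 208 184]
 [217 223 184 122 114 116 116 115 116 115 113 110 110 107 151 222 213]
 [188 123 118 121 119 118 115 116 114 113 114 115 112 115 111 108 160]
 [121 120 121 119 118 119 117 117 116 114 117 114 113 110 111 114 107]
 [123 123 120 119 122 119 118 120 117 117 115 115 112 115 113 111 113]
 [124 124 121 121 121 118 117 119 118 117 118 115 114 117 116 114 113]
 [121 122 122 123 122 123 122 119 121 120 119 118 118 116 117 116 114]
 [123 123 123 124 123 121 138 163 178 176 146 124 122 121 120 114 115]
 [12
[... 219 characters left out ...]
178 245 254 253 231 234 237 235 235 232 230 229 221 123 119]
 [123 165 203 252 255 254 255 255 241 249 237 236 229 229 225 132 122]
 [159 168 200 253 255 255 255 255 255 255 239 236 233 229 222 124 122]
 [182 177 156 249 255 255 255 255 255 255 255 239 235 228 206 121 123]
 [180 180 147 227 255 255 255 255 255 255 255 248 235 222 145 121 121]
 [178 182 167 132 243 255 255 255 255 255 255 255 254 191 122 125 121]
 [178 178 181 157 131 195 254 255 255 255 255 255 209 149 127 122 119]
 [178 180 180 179 171 142 130 136 179 179 150 145 158 175 158 126 120]
 [175 177 177 180 180 180 170 162 157 161 168 177 178 176 175 132 120]
 [174 175 176 177 180 180 178 180 179 180 177 177 176 175 173 173 145]]
```

send_rows(
  increments=[
    {"dx": 0,"dy": 0,"dz": 0.007,"yaw": 0,"claw": 1},
    {"dx": 0,"dy": 0,"dz": 0.014,"yaw": 0,"claw": 1},
    {"dx": 0,"dy": 0,"dz": 0.021,"yaw": 0,"claw": 1},
    {"dx": 0,"dy": 0,"dz": 0.028,"yaw": 0,"claw": 1},
    {"dx": 0,"dy": 0,"dz": 0.035,"yaw": 0,"claw": 1},
    {"dx": 0,"dy": 0,"dz": 0.042,"yaw": 0,"claw": 1},
    {"dx": 0,"dy": 0,"dz": 0.049,"yaw": 0,"claw": 1},
    {"dx": 0,"dy": 0,"dz": 0.056,"yaw": 0,"claw": 1},
    {"dx": 0,"dy": 0,"dz": 0.056,"yaw": 0,"claw": 1},
  ],
)

```text
time: 30.75
tool_pos: [0.4762, 0.2359, 0.0521]
tool_rot: [0.0, 0.995, -0.096, -0.0]
contact_force: [0.1, -0.9, -2.1]
gripper_width: 0.629
grasp_force: 63.7
```

send_rows(
  increments=[
    {"dx": 0,"dy": 0,"dz": 0.003,"yaw": 0,"claw": 1},
    {"dx": 0,"dy": 0,"dz": 0.006,"yaw": 0,"claw": 1},
    {"dx": 0,"dy": 0,"dz": 0.006,"yaw": 0,"claw": 1},
  ],
)

```text
time: 31.12
tool_pos: [0.4764, 0.236, 0.0494]
tool_rot: [0.0, 0.995, -0.096, -0.0]
contact_force: [-1.1, -0.9, -1.7]
gripper_width: 0.627
grasp_force: 63.7
```

send_rows(
  increments=[
    {"dx": 0,"dy": 0,"dz": 0.002,"yaw": 0,"claw": 1},
    {"dx": 0,"dy": 0,"dz": 0.004,"yaw": 0,"claw": 1},
    {"dx": 0,"dy": 0,"dz": 0.004,"yaw": 0,"claw": 1},
  ],
)

```text
time: 31.5
tool_pos: [0.4763, 0.236, 0.0474]
tool_rot: [0.0, 0.995, -0.096, -0.0]
contact_force: [0.0, 0.2, -1.4]
gripper_width: 0.626
grasp_force: 63.7
```

send_rows(
  increments=[
    {"dx": 0,"dy": 0,"dz": 0.001,"yaw": 0,"claw": 1},
    {"dx": 0,"dy": 0,"dz": 0.001,"yaw": 0,"claw": 1},
  ],
)

```text
time: 31.75
tool_pos: [0.4765, 0.236, 0.0472]
tool_rot: [-0.0, 0.995, -0.096, 0.0]
contact_force: [-1.1, -0.4, 0.5]
gripper_width: 0.628
grasp_force: 63.8
```

Starting to touch at the expected height; one more half millimetre to confirm.

send_rows(
  increments=[
    {"dx": 0,"dy": 0,"dz": 0.001,"yaw": 0,"claw": 1},
    {"dx": 0,"dy": 0,"dz": 0.001,"yaw": 0,"claw": 1},
  ],
)

```text
time: 32.0
tool_pos: [0.4766, 0.2361, 0.0472]
tool_rot: [0.0, 0.995, -0.096, 0.0]
contact_force: [-3.9, -1.0, 4.5]
gripper_width: 0.622
grasp_force: 64.3
```

send_rows(
  increments=[
    {"dx": 0,"dy": 0,"dz": 0.001,"yaw": 0,"claw": 1},
    {"dx": 0,"dy": 0,"dz": 0.001,"yaw": 0,"claw": 1},
  ],
)

```text
time: 32.25
tool_pos: [0.4766, 0.2361, 0.0472]
tool_rot: [0.0, 0.995, -0.096, -0.0]
contact_force: [-5.1, -1.5, 8.2]
gripper_width: 0.622
grasp_force: 64.7
```

send_rows(
  increments=[
    {"dx": 0,"dy": 0,"dz": -0.002,"yaw": 0,"claw": -0.3},
    {"dx": 0,"dy": 0,"dz": -0.002,"yaw": 0,"claw": -0.4},
    {"dx": 0,"dy": 0,"dz": -0.002,"yaw": 0,"claw": -0.6},
    {"dx": 0,"dy": 0,"dz": -0.002,"yaw": 0,"claw": -0.8},
    {"dx": 0,"dy": 0,"dz": -0.002,"yaw": 0,"claw": -0.8},
    {"dx": 0,"dy": 0,"dz": -0.02,"yaw": 0,"claw": -0.8},
    {"dx": 0,"dy": 0,"dz": -0.06,"yaw": 0,"claw": -0.8},
    {"dx": 0,"dy": 0,"dz": -0.14,"yaw": 0,"claw": -0.8},
    {"dx": 0,"dy": 0,"dz": -0.24,"yaw": 0,"claw": -0.8},
    {"dx": -0.1,"dy": 0,"dz": -0.26,"yaw": 0,"claw": -0.8},
    {"dx": -0.2,"dy": 0,"dz": -0.26,"yaw": 0,"claw": -0.8},
    {"dx": -0.2,"dy": 0,"dz": -0.26,"yaw": 0,"claw": -0.8},
    {"dx": -0.2,"dy": 0,"dz": -0.26,"yaw": 0,"claw": -0.8},
  ],
)

```text
time: 33.88
tool_pos: [0.3787, 0.2552, 0.1767]
tool_rot: [-0.0, 0.995, -0.096, 0.001]
contact_force: [0.7, -0.2, 0.0]
gripper_width: 0.902
grasp_force: 0.0
```

```bash
python3 - <<'E'
from h import *
s,w=blue('w14',.084)
p=manip.camera_params('wrist')
for n in('side','top'):
    im=snap(n,n+'14');h=cv2.cvtColor(im,cv2.COLOR_RGB2HSV)
    for c,lo,hi in(('blue',(95,110,60),(125,255,255)),('orange',(3,140,100),(18,255,255))):
        k,_,st,ce=cv2.connectedComponentsWithStats(cv2.inRange(h,lo,hi))
        print(n,c,[(st[i].tolist(),ce[i].round(1).tolist()) for i in range(1,k) if 15<st[i,4]<700 and 150<ce[i][1]<300])
    # displacement check of timer / beaker / background vs first pictures
    o=cv2.imread('pics/%s0.png'%n[0])
    d=cv2.absdiff(o,im[:,:,::-1].copy()).max(2)
    if n=='top': print('timer diff',(d[215:255,360:392]>60).sum(),'beaker diff',(d[255:282,150:180]>60).sum())
    else: print('timer diff',(d[253:280,211:245]>60).sum(),'beaker diff',(d[167:193,192:211]>60).sum())
E
```

```text
(223, 34, 66, 72) [255.4  69.9  65.9  71.8] [0.4771 0.235  0.084 ]
33.875 [np.float64(0.3787), np.float64(0.2552), np.float64(0.1767), -10.99] [ 0.7 -0.2  0. ] 0.9023771600589798
side blue [([168, 237, 32, 24, 460], [184.1, 250.2])]
side orange [([241, 222, 22, 11, 158], [251.2, 227.2]), ([334, 245, 5, 11, 38], [335.9, 250.8])]
timer diff 73 beaker diff 0
top blue [([159, 193, 23, 23, 276], [170.6, 204.2]), ([306, 264, 46, 37, 114], [321.1, 275.5])]
top orange [([325, 197, 6, 21, 34], [328.4, 206.8])]
timer diff 200 beaker diff 0
```

```bash
python3 - <<'E'
from h import *
for f,r in(('s0',(245,285,205,250)),('side14',(245,285,205,250)),('t0',(210,258,355,395)),('top14',(210,258,355,395))):
    g=cv2.imread(f'pics/{f}.png',0)[r[0]:r[1],r[2]:r[3]];k,_,st,ce=cv2.connectedComponentsWithStats((g>110).astype('u1'));i=1+np.argmax(st[1:,4]);print(f,st[i],ce[i].round(1))
s=manip.state();p=manip.camera_params('wrist')
from scipy.spatial.transform import Rotation as R
q=s['tool_rot'];M=np.eye(4);M[:3,:3]=R.from_quat([q[1],q[2],q[3],q[0]]).as_matrix();M[:3,3]=s['tool_pos']
W=np.linalg.inv(M@np.array(p['tool_from_camera']));a=np.linspace(0,6.283,60)
for z in(.084,.09,.1):
    c=W@np.stack([.4771+.028*np.cos(a),.235+.028*np.sin(a),0*a+z,0*a+1]);u=np.array(p['camera_matrix'])@c[:3];u=(u[:2]/u[2]).T.astype('f4');e=cv2.fitEllipse(u);print(z,np.round(e[0]+e[1],1))
c=proj('side',(.4771,.235,.084)).round().astype(int);print(c);im=cv2.imread('pics/side14.png');print(im[c[1]-6:c[1]+10:2,c[0]-12:c[0]+13:4].tolist())
E
```

```text
s0 [  8   0  37  33 713] [26.7 17.6]
side14 [  7   0  38  33 750] [26.4 17.2]
t0 [  7  11  28  28 520] [20.5 24.1]
top14 [  7  11  29  28 541] [20.6 24.3]
0.084 [254.9  68.8  67.   72.4]
0.09 [254.9  68.1  68.6  74.2]
0.1 [254.9  66.7  71.6  77.5]
[243 167]
[[[84, 129, 131], [60, 106, 107], [98, 125, 127], [209, 207, 209], [90, 119, 120], [81, 113, 117], [88, 129, 133]], [[148, 169, 178], [100, 128, 133], [148, 163, 169], [209, 207, 210], [134, 152, 158], [154, 171, 180], [155, 173, 182]], [[167, 183, 192], [162, 179, 188], [169, 172, 178], [209, 207, 210], [150, 140, 141], [168, 182, 191], [170, 186, 195]], [[164, 180, 189], [165, 175, 183], [157, 106, 92], [205, 200, 201], [156, 104, 86], [165, 160, 164], [168, 184, 194]], [[105, 114, 121], [120, 118, 121], [167, 95, 66], [178, 128, 110], [169, 100, 72], [194, 180, 180], [176, 187, 194]], [[140, 132, 137], [128, 120, 122], [213, 193, 190], [218, 196, 193], [216, 197, 195], [202, 191, 194], [214, 215, 217]], [[200, 187, 193], [118, 110, 112], [204, 196, 197], [224, 217, 218], [208, 200, 202], [123, 116, 118], [157, 154, 156]], [[226, 215, 220], [112, 105, 106], [99, 94, 94], [126, 121, 120], [98, 94, 93], [94, 87, 88], [115, 107, 109]]]
```

```bash
python3 -c "
from h import *
print(manip.job_done())"
```

```text
the job is handed in; nothing more can be done
None
```

I handed the job in at about 34 s with the blue ring flat on the collar, blue face up and let go. The orange ring is still in the rack and the timer and beaker are unmoved. I never saw the amber bottle in a picture, so I can't confirm it stayed put. The ring went flat on the worktop by being tipped over with the closed fingers. While re-gripping it, the fingers jammed in its bore and the wrist force reached about 87 N before I freed them, under the 120 N wrist limit but over 40 N if the gripper-body limit counts here.

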